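# Refit order: move stripped-down parts to the refit rack, reversed

### The arm

A 6-joint arm with a two-finger parallel gripper is mounted at the origin on the work surface. World frame = base frame: x ahead of the robot, y to its left, z up, the work surface at z = 0. Lengths are in m, angles in rad, forces in N, time in s.
With the tool pointing down it reaches from about 0.35 to 0.775 m from the base axis. Payload 5.5 kg.
Tool frame: the origin (TCP) lies at the very end of the fingers, on their centre line; the grasp point (between the pads) lies 19 mm behind it; z points along the fingers, y is the direction in which the jaws open and shut (so a half turn about z gives the same grasp; the last joint's range is limited). The gripper opens to 85 mm and grips with 20 to 120 N. Pads are 22 mm wide; open, the fingers measure 114 mm over their backs; the gripper's body (76 mm by 85 mm) begins 54 mm behind the grasp point. The pads swing forward as they close: fully open they stand 13 mm farther back than shut.
Start: joints at [-1.444, 0.313, 0.046, 1.304, 0, 1.431], TCP at [0.152, -0.555, 0.201] pointing down, gripper open.
Joint ranges: [-2.76, 2.76], [-0.86, 1.69], [-1.03, 1.26], [-2.2, 2.34], [-1.47, 1.5], [-3.14, 3.14]. Speed limits (rad/s): [2.57, 2.57, 3.14, 3.14, 3.14, 3.14].

### API

Orientations are given as a rotation vector (axis times angle).
In Python, from workcell import sense, vision, hand_in, finder gives the robot as it stands. The module is installed in compiled form; this text tells all that it offers.
- The arm moves only by the tool send_rows, never from a script. Its arguments are lists of equal length, an entry for each row: "dp": the shift along the world's x, y, z in mm, a list of three; "twist": the turn, a rotation vector about the world's x, y, z in degrees, a list of three; "hand": the opening, from 0 (shut) to 1 (fully open). A call has 1 to 5 rows; each row is the pose to reach, as a shift and turn from the pose measured when the call began; what a row does not reach only later rows make up. A row lasts 1/8 s, in which the tool goes at most 62.5 mm and 10.7 degrees, less where a joint would pass 70% of its speed; a pose out of reach is approached as far as the arm can. A call with a gripper value outside its range is refused whole. The fingers move at their own pace and stop on an object; the grip force is fixed at half the most. Time passes only in rows, so rows that repeat a pose let the fingers close. It gives the time, the measured TCP pose, the force and the opening at its end, in the units of the state.
- sense(): the state, without advancing time (a new reading comes with each control period).
- vision.camera(name): name is "scene" or "side" or "wrist"; returns a dict with "img" (400x640x3 uint8, red, green, blue), "depth" (400x640 float32, m along the optical axis (not along the pixel's ray), 0 where there is no reading), "fx", "fy", "cx", "cy" (pixels), "rvec" (rotation vector, rad) and "tvec" (3), from world to camera coordinates, as OpenCV has them. Camera axes: x right, y down, z forward; pixel columns grow to the right and rows downward; lengths in m; the calibration is good to about 2 mm. The wrist camera is an equidistant fisheye: a pixel r from the principal point sees the ray r / f radians off the axis. A picture is of the moment at which its call begins.
- hand_in(): hands the job in, once; it reports no verdict.
Trained networks look in a picture, given as the dict that the camera call returned (one of the last four; its "shot" number tells which), for a name from the list of things; names that differ only in an ending like _2 or _b are one class to them, and where a whole thing is asked for, a point or a joint stands for the part that bears it (a point fixed in the world has none). Each returns a list of dicts, best first, with "confidence" (0 to 1); they miss things now and then, are a little off and sometimes report something else, mostly with a low value. They report only what shows in the picture. A call takes as long as a camera call. They do not tell look-alikes from the thing itself.
- finder.look_for(picture, label): "point" ([column, row] in pixels, amid what is visible of it).
- finder.regions_of(picture, label): "region" (400x640 bool, what is visible of it) and "point" ([column, row] in pixels, amid what is visible of it).
- finder.tip_of(picture, label): "point" ([column, row] in pixels: a listed point, or the origin of a listed thing).
The state is a dict: "time": time; "joints": joint angles; "qvel": joint speeds; "joint_torque": joint torques, N m; "tool_pos": TCP position; "tool_rot": TCP orientation; "wrist_force": force on the tool from outside, world axes, zero at the start; "ft_torque": the same for the moment, N m; "opening": finger opening in m.
Only numpy, scipy, OpenCV 4.12 (cv2) and the standard library are available. Lean on these libraries where they do the work, as an engineer would, in place of code of your own. Each camera call takes 0.05 s, during which the arm holds its last target. There are 200 camera calls.

### The job

The four parts stripped from a power board stand in grey cradles on the aluminium rail in the order in which they came off. Move them to the empty wooden-edged rack in the reverse order, so that the last one off is the first to go back on: as seen from the robot, the leftmost part on the rail goes into the rightmost pocket, the second from the left into the second from the right, and so on. Leave each part standing upright on the floor of its own pocket.

Things in the scene. Friction and masses are not known exactly. Their poses are not given: they have to be found in the camera images.
- heatsink: bare aluminium finned heat sink, a block 26 (x) x 36 (y) x 45 high, fins running up and down; the row of fin edges is on its two x faces (mm), about 60 g, rigid, loose, standing in one of the cradles at the start. Origin: centre of its underside; z up. May be pinched across its x faces.
- capacitor: black round electrolytic capacitor can with a bare metal disc on top, diameter 30, 45 high (mm), about 45 g, rigid, loose, standing in one of the cradles at the start. Origin: centre of its underside; z up. May be pinched across its x faces.
- transformer: dark steel core with a copper winding bulging out of its two x faces, 30 (x) x 36 (y) x 40 high overall (mm), about 120 g, rigid, loose, standing in one of the cradles at the start. Origin: centre of its underside; z up. May be pinched across its x faces.
- relay: white box-shaped relay on a black foot, 24 (x) x 28 (y) x 46 high (mm), about 40 g, rigid, loose, standing in one of the cradles at the start. Origin: centre of its underside; z up. May be pinched across its x faces.
- cradle_heatsink: grey plastic square cradle, fixed on the strip-down rail; the one in which the heatsink stands at the start. 62 x 62 mm outside, 56 x 56 inside, its floor 4 mm above its origin, its rim 10 mm above its origin. Origin: centre of its underside, 3 mm above the table. Axes parallel to those of the rail. All four look alike; their order along the rail varies.
- cradle_capacitor: grey plastic square cradle, fixed on the strip-down rail; the one in which the capacitor stands at the start. 62 x 62 mm outside, 56 x 56 inside, its floor 4 mm above its origin, its rim 10 mm above its origin. Origin: centre of its underside, 3 mm above the table. Axes parallel to those of the rail. All four look alike; their order along the rail varies.
- cradle_transformer: grey plastic square cradle, fixed on the strip-down rail; the one in which the transformer stands at the start. 62 x 62 mm outside, 56 x 56 inside, its floor 4 mm above its origin, its rim 10 mm above its origin. Origin: centre of its underside, 3 mm above the table. Axes parallel to those of the rail. All four look alike; their order along the rail varies.
- cradle_relay: grey plastic square cradle, fixed on the strip-down rail; the one in which the relay stands at the start. 62 x 62 mm outside, 56 x 56 inside, its floor 4 mm above its origin, its rim 10 mm above its origin. Origin: centre of its underside, 3 mm above the table. Axes parallel to those of the rail. All four look alike; their order along the rail varies.
- stripdown_rail: flat aluminium rail fixed on the table, 68 (x) x 292 (y) x 3 mm, nearer or farther row, carrying the grey cradles at y = -105, -35, 35, 105 mm of its own frame. Origin: centre of its underside, z = 0; x away from the robot (within 10 degrees), y to the robot's left, along the row. Low bystanders (up to 45 mm) stand past the ends of both rows, tweezers lie between the rows.
- refit_rack: low wooden-edged rack with grey floor, fixed on the table, empty, nearer or farther row, 68 (x) x 292 (y) mm. Four pockets, 56 x 56 mm inside, centred at x = 0, y = -105, -35, 35, 105 mm of its own frame; floor 4 mm, rims 12 mm above its origin. Origin: centre of its underside, z = 0; x away from the robot (within 10 degrees), y to the robot's left, along the row.
There are look-alikes about, which are no part of the job. Leave any red look-alike of the cradle_heatsink alone.

How it is judged:
At the end, for the whole second after the job is handed in: Each part stands upright (within 0.12 rad) on the floor of its pocket (underside within 3 mm of the floor's height, centre within 17 mm of the pocket's centre along and across the rack), in the pocket whose place in the row mirrors that of the cradle it came from, and all are at rest (x of heatsink in the frame of refit_rack between -0.017 and 0.017 m and z of heatsink in the frame of refit_rack between 0.001 and 0.007 m and angle between each of heatsink, capacitor, transformer, relay's own z axis and vertical below 0.12 rad and linear speed of each of heatsink, capacitor, transformer, relay below 0.02 m/s and angular speed of each of heatsink, capacitor, transformer, relay below 0.2 rad/s and ((y of cradle_heatsink in the frame of stripdown_rail between -0.125 and -0.085 m and y of heatsink in the frame of refit_rack between 0.088 and 0.122 m) or (y of cradle_heatsink in the frame of stripdown_rail between -0.055 and -0.015 m and y of heatsink in the frame of refit_rack between 0.018 and 0.052 m) or (y of cradle_heatsink in the frame of stripdown_rail between 0.015 and 0.055 m and y of heatsink in the frame of refit_rack between -0.052 and -0.018 m) or (y of cradle_heatsink in the frame of stripdown_rail between 0.085 and 0.125 m and y of heatsink in the frame of refit_rack between -0.122 and -0.088 m)) and x of capacitor in the frame of refit_rack between -0.017 and 0.017 m and z of capacitor in the frame of refit_rack between 0.001 and 0.007 m and ((y of cradle_capacitor in the frame of stripdown_rail between -0.125 and -0.085 m and y of capacitor in the frame of refit_rack between 0.088 and 0.122 m) or (y of cradle_capacitor in the frame of stripdown_rail between -0.055 and -0.015 m and y of capacitor in the frame of refit_rack between 0.018 and 0.052 m) or (y of cradle_capacitor in the frame of stripdown_rail between 0.015 and 0.055 m and y of capacitor in the frame of refit_rack between -0.052 and -0.018 m) or (y of cradle_capacitor in the frame of stripdown_rail between 0.085 and 0.125 m and y of capacitor in the frame of refit_rack between -0.122 and -0.088 m)) and x of transformer in the frame of refit_rack between -0.017 and 0.017 m and z of transformer in the frame of refit_rack between 0.001 and 0.007 m and ((y of cradle_transformer in the frame of stripdown_rail between -0.125 and -0.085 m and y of transformer in the frame of refit_rack between 0.088 and 0.122 m) or (y of cradle_transformer in the frame of stripdown_rail between -0.055 and -0.015 m and y of transformer in the frame of refit_rack between 0.018 and 0.052 m) or (y of cradle_transformer in the frame of stripdown_rail between 0.015 and 0.055 m and y of transformer in the frame of refit_rack between -0.052 and -0.018 m) or (y of cradle_transformer in the frame of stripdown_rail between 0.085 and 0.125 m and y of transformer in the frame of refit_rack between -0.122 and -0.088 m)) and x of relay in the frame of refit_rack between -0.017 and 0.017 m and z of relay in the frame of refit_rack between 0.001 and 0.007 m and ((y of cradle_relay in the frame of stripdown_rail between -0.125 and -0.085 m and y of relay in the frame of refit_rack between 0.088 and 0.122 m) or (y of cradle_relay in the frame of stripdown_rail between -0.055 and -0.015 m and y of relay in the frame of refit_rack between 0.018 and 0.052 m) or (y of cradle_relay in the frame of stripdown_rail between 0.015 and 0.055 m and y of relay in the frame of refit_rack between -0.052 and -0.018 m) or (y of cradle_relay in the frame of stripdown_rail between 0.085 and 0.125 m and y of relay in the frame of refit_rack between -0.122 and -0.088 m))); the robot touches nothing.
It also fails if it takes over 93 s, if anything falls off the work surface, if the arm or the gripper's body presses on something with over 40 N, if the wrist force passes 120 N, or if a joint passes its speed limit or range.

## Working session

There is one attempt and no reset: what is moved stays moved. The work goes in short steps, Python scripts to look and compute and a tool call to move; the robot and the scene stay as the last step left them, time stands still between calls to the robot, and variables do not carry over. Pictures are saved under pics/ and viewed, about 12 in all and at most 16, crops included, and the job is handed in when it is done.

Besides the shell and the picture viewer there is one more tool, called after "Emit:" by a JSON object that holds its "fn" and its "kwargs". send_rows: Moves the arm, as the interface text tells. Its arguments: {"type":"object","properties":{"dp":{"type":"array"},"twist":{"type":"array"},"hand":{"type":"array"}},"required":["dp","twist","hand"]}

```bash
mkdir -p pics; cat > h.py <<'E'
import numpy as np, cv2
from workcell import sense, vision, hand_in, finder
def unproj(c,mask_or_pts):
    R=cv2.Rodrigues(np.array(c["rvec"],float))[0];t=np.array(c["tvec"],float)
    v,u=np.nonzero(mask_or_pts) if getattr(mask_or_pts,'ndim',0)==2 and mask_or_pts.dtype==bool else np.array(mask_or_pts,int).T[::-1]
    d=c["depth"][v,u];k=d>0;u,v,d=u[k],v[k],d[k]
    P=np.c_[(u-c["cx"])/c["fx"]*d,(v-c["cy"])/c["fy"]*d,d]
    return (P-t)@R
E
python3 - <<'E'
from h import *
s=sense();print(s)
for n in("scene","side"):
    c=vision.camera(n);cv2.imwrite(f"pics/{n}0.png",c["img"][...,::-1])
    R=cv2.Rodrigues(np.array(c["rvec"],float))[0];print(n,-R.T@np.array(c["tvec"]),R[2])
    for l in["heatsink","capacitor","transformer","relay","cradle_heatsink","stripdown_rail","refit_rack"]:
        for r in finder.regions_of(c,l)[:6]:
            p=unproj(c,r["region"])
            if len(p)<5: print(l,'few');continue
            top=p[p[:,2]>np.percentile(p[:,2],97)-.004]
            print(l,round(r["confidence"],2),np.round(r["point"]),"med",np.median(p,0).round(3),"lo",np.percentile(p,2,0).round(3),"hi",np.percentile(p,98,0).round(3),"topmean",((top.min(0)+top.max(0))/2).round(3))
E
```

```text
{'time': 0.0, 'joints': array([-1.44360821e+00,  3.13971935e-01,  4.49920994e-02,  1.30357154e+00,
        1.44976467e-06,  1.43120985e+00]), 'qvel': array([ 0.00017692,  0.00014575, -0.00069895, -0.00075321, -0.0006679 ,
       -0.00063262]), 'joint_torque': array([-6.46051449e-04, -4.80630004e+01,  2.98533815e+01,  1.95789366e-02,
       -2.42276565e-04, -4.11054401e-06]), 'tool_pos': array([ 0.15151123, -0.55411448,  0.19993045]), 'tool_rot': array([-3.11194677e+00, -4.17573625e-01, -1.93564062e-05]), 'wrist_force': array([-0.3785194 ,  1.51149004, -0.1761357 ]), 'ft_torque': array([ 0.04690102, -0.00626966,  0.03622693]), 'opening': 0.08522068965392922}
scene [ 1.02435094 -0.24080333  0.91926196] [-0.47983034  0.28863543 -0.82852425]
heatsink 0.87 [335. 175.] med [0.457 0.136 0.045] lo [0.438 0.118 0.01 ] hi [0.465 0.156 0.055] topmean [0.452 0.138 0.054]
heatsink 0.29 [272. 217.] med [ 0.474 -0.038  0.004] lo [ 0.432 -0.115  0.   ] hi [0.494 0.176 0.008] topmean [0.462 0.031 0.009]
capacitor 0.81 [282. 200.] med [ 0.466 -0.006  0.049] lo [ 0.446 -0.018  0.01 ] hi [0.474 0.01  0.
[... 2079 characters left out ...]
pmean [0.339 0.104 0.01 ]
cradle_heatsink 0.48 [275. 177.] med [0.421 0.334 0.005] lo [0.391 0.298 0.001] hi [0.451 0.365 0.012] topmean [0.421 0.3   0.024]
stripdown_rail 0.7 [318. 269.] med [ 0.456 -0.113  0.003] lo [ 0.427 -0.119  0.   ] hi [ 0.494 -0.049  0.005] topmean [ 0.459 -0.01   0.003]
stripdown_rail 0.25 [315. 259.] med [ 0.455 -0.088  0.008] lo [ 0.43  -0.11   0.002] hi [ 0.493 -0.047  0.014] topmean [ 0.462 -0.077  0.013]
refit_rack 0.66 [302. 212.] med [0.453 0.049 0.042] lo [0.441 0.042 0.017] hi [0.468 0.078 0.049] topmean [0.455 0.059 0.047]
refit_rack 0.63 [394. 242.] med [ 0.644 -0.071  0.005] lo [ 0.609 -0.188  0.002] hi [0.675 0.099 0.013] topmean [ 0.643 -0.042  0.012]
```

View pics/scene0.png

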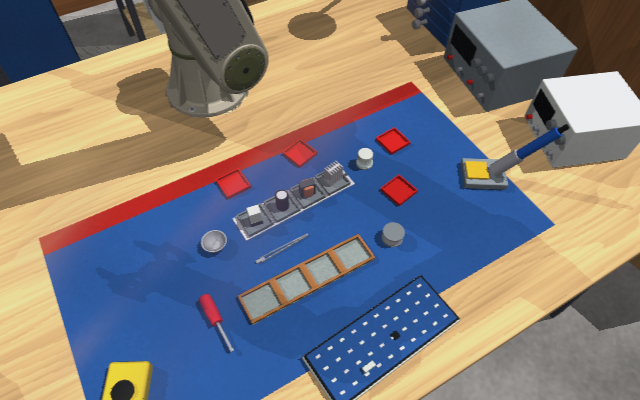

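View pics/side0.png

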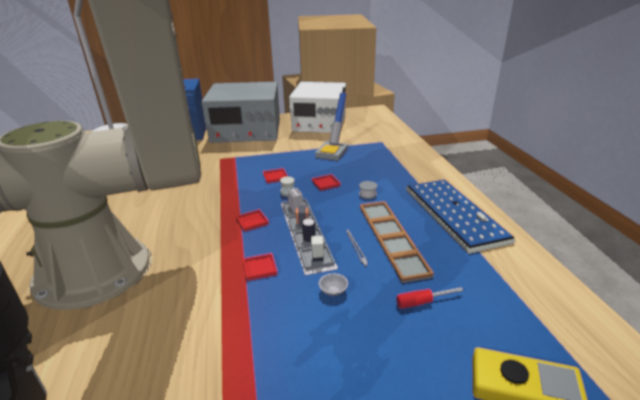

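The rail is the near row (heatsink leftmost at 335,175, then transformer, capacitor and relay at 255,214). The empty rack is the far row at (305,278), and the red squares are decoys. Next I fit the poses.

```bash
cat >> h.py <<'E'
def rect(p):
    (c,s,a)=cv2.minAreaRect((p[:,:2]*1000).astype(np.float32))
    return np.round(c,1),np.round(s,1),round(a,1)
E
python3 - <<'E'
from h import *
for n in("scene","side"):
    c=vision.camera(n)
    p=unproj(c,finder.regions_of(c,"refit_rack")[0 if n=="scene" else 1]["region"]);p=p[(p[:,0]>.58)&(p[:,2]<.02)]
    print(n,"rack",rect(p),len(p))
    # all scene points near rail
    q=unproj(c,c["depth"]>0)
    b=(abs(q[:,0]-.46)<.06)&(abs(q[:,1]-.03)<.2)
    for l in["heatsink","capacitor","transformer","relay"]:
        r=finder.regions_of(c,l)
        if not r: continue
        p=unproj(c,r[0]["region"]);zt=np.percentile(p[:,2],95)
        t=p[p[:,2]>zt-.005]; print(l,"top",round(zt,4),rect(t),"all",rect(p))
E
```

```text
scene rack (array([640.7, -37.5]), array([298.5,  75.7]), 89.5) 4375
heatsink top 0.0552 (array([451.7, 137.5]), array([25.9, 38. ]), 6.6) all (array([449.9, 137.1]), array([28.5, 39.1]), 10.7)
capacitor top 0.0556 (array([461.3,  -4. ]), array([22.4, 26.6]), 62.0) all (array([461.3,  -4. ]), array([25.7, 26. ]), 51.5)
transformer top 0.0498 (array([455.8,  62.5]), array([34.7, 24.6]), 79.8) all (array([456.8,  63.4]), array([33.5, 32.5]), 42.2)
relay top 0.0563 (array([464.1, -75.3]), array([25.3, 23.8]), 78.3) all (array([464.1, -75.9]), array([26.8, 27.8]), 82.1)Traceback (most recent call last):
  File "<stdin>", line 4, in <module>
IndexError: list index out of range
```

Emit:
{"fn": "send_rows", "kwargs": {"dp": [[40,50,20],[85,100,40],[130,150,60],[170,205,80],[200,260,90]], "twist": [[0,0,10],[0,0,20],[0,0,30],[0,0,40],[0,0,50]], "hand": [1,1,1,1,1]}}

```text
time: 1.82
tool_pos: [0.3382, -0.3176, 0.2861]
tool_rot: [2.639, 1.701, 0.001]
wrist_force: [0.8, 0.0, -0.5]
opening: 0.0854
```

Emit:
{"fn": "send_rows", "kwargs": {"dp": [[30,55,10],[60,110,20],[90,170,20],[120,230,20],[150,290,20]], "twist": [[0,0,7],[0,0,14],[0,0,21],[0,0,27],[0,0,27.5]], "hand": [1,1,1,1,1]}}

```text
time: 2.45
tool_pos: [0.4812, -0.0413, 0.3064]
tool_rot: [2.158, 2.28, 0.002]
wrist_force: [0.8, 0.0, 0.9]
opening: 0.0852
```

```bash
python3 - <<'E'
from h import *
s=sense();print(s["tool_pos"],s["tool_rot"])
c=vision.camera("wrist");cv2.imwrite("pics/w1.png",c["img"][...,::-1])
print({k:c[k] for k in("fx","cx","cy","rvec","tvec")})
R=cv2.Rodrigues(np.array(c["rvec"],float))[0];print(-R.T@np.array(c["tvec"]),R[2], (c["depth"]>0).mean(),c["depth"][200,320])
E
```

```text
[ 0.48116123 -0.04127324  0.30642084] [2.15756321e+00 2.27987887e+00 1.86137972e-03]
{'fx': 309.70691628693146, 'cx': 317.5712999764809, 'cy': 203.57385494066182, 'rvec': array([-2.86337404, -0.07887725, -0.01289834]), 'tvec': array([-0.47834755, -0.13045285,  0.46189149])}
[0.47694263 0.02733663 0.48057934] [ 0.01636358 -0.2732209  -0.96181213] 0.9901171875 0.4907464
```

View pics/w1.png

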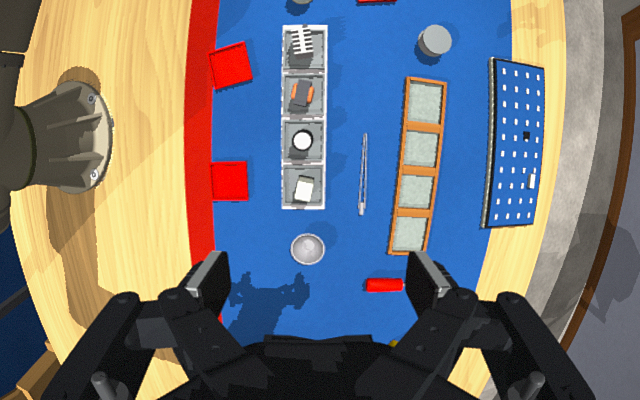

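The wrist picture shows the parts at (302,42), (302,95), (302,140) and (303,188), each slightly turned. The rack pockets run from (425,100) to (408,235). Next I measure these by depth.

```bash
cat >> h.py <<'E'
def wun(c,m):
    R=cv2.Rodrigues(np.array(c["rvec"],float))[0];t=np.array(c["tvec"],float)
    v,u=np.nonzero(m&(c["depth"]>0));d=c["depth"][v,u]
    x,y=(u-c["cx"])/c["fx"],(v-c["cy"])/c["fy"];th=np.hypot(x,y)+1e-9;k=np.tan(th)/th
    return (np.c_[x*k*d,y*k*d,d]-t)@R
E
python3 - <<'E'
from h import *
c=vision.camera("wrist")
for l in["refit_rack","stripdown_rail","heatsink","transformer","capacitor","relay"]:
    for r in finder.regions_of(c,l)[:2]:
        p=wun(c,r["region"]);zt=np.percentile(p[:,2],95)
        t=p[p[:,2]>zt-.005]; print(l,round(r["confidence"],2),np.round(r["point"]),"zt",round(zt,4),"z5",np.percentile(p[:,2],5).round(4),rect(t),"all",rect(p))
        if l=="refit_rack":
            m=cv2.erode(r["region"].astype(np.uint8),np.ones((3,3)));print(rect(wun(c,m>0)))
E
```

```text
refit_rack 0.65 [414. 168.] zt 0.0138 z5 0.0036 (array([600.7, -41.7]), array([152.1, 292.5]), 0.0) all (array([602.9, -43.3]), array([156.6, 299.6]), 0.1)
(array([641. , -41.7]), array([289.3,  67.7]), 89.9)
stripdown_rail 0.72 [301. 120.] zt 0.0057 z5 0.0026 (array([455.5,  28.1]), array([ 68.3, 292.1]), 2.4) all (array([455.4,  28.1]), array([ 68.4, 292.1]), 2.5)
heatsink 0.97 [301.  50.] zt 0.0542 z5 0.0223 (array([448.8, 135.9]), array([25.4, 35.8]), 9.9) all (array([449.1, 135.8]), array([26. , 36.2]), 10.9)
heatsink 0.45 [296. 120.] zt 0.0058 z5 0.0026 (array([455.1,  27.7]), array([ 66.9, 291.5]), 2.1) all (array([455.1,  27.7]), array([ 66.9, 291.5]), 2.1)
transformer 0.9 [301.  96.] zt 0.0493 z5 0.0092 (array([453.7,  61.4]), array([27.8, 36.6]), 2.3) all (array([452.6,  64.3]), array([32.2, 42.6]), 3.5)
transformer 0.58 [312.  60.] zt 0.0147 z5 0.0067 (array([451.2, 132.8]), array([61.1, 61.8]), 3.5) all (array([451.2, 132.7]), array([61.2, 61.8]), 3.6)
capacitor 0.93 [302. 145.] zt 0.0547 z5 0.0084 (array([457.8,  -4.7]), array([28.5, 28.5]), 48.4) all (array([455.3,  -4.8]), array([34.8, 31.1]), 11.3)
relay 0.59 [301. 195.] zt 0.0555 z5 0.0177 (array([463.4, -76.1]), array([27.3, 23.4]), 79.8) all (array([462.3, -82. ]), array([39.6, 24.1]), 81.2)
```

```bash
python3 -c "
import cv2
i=cv2.imread('pics/w1.png')[20:215,270:340];cv2.imwrite('pics/w1c.png',cv2.resize(i,None,fx=3,fy=3,interpolation=2))"
```

```text
(no output)
```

View pics/w1c.png

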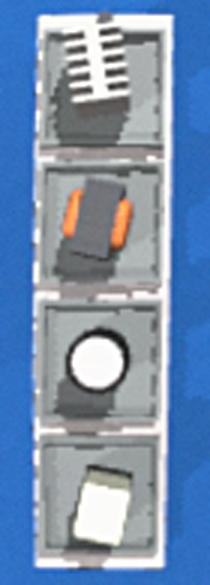

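The crop confirms the yaws: heatsink about +10°, transformer about −8°, relay about −10°. The gripper is now at 3.2°. I go for the heatsink first.

Emit:
{"fn": "send_rows", "kwargs": {"dp": [[-10,60,-40],[-20,120,-80],[-31,178,-120],[-31,178,-170],[-31,178,-215]], "twist": [[0,0,3],[0,0,5],[0,0,7],[0,0,7],[0,0,7]], "hand": [1,1,1,1,1]}}

```text
time: 3.48
tool_pos: [0.4487, 0.1335, 0.0899]
tool_rot: [2.019, 2.404, 0.002]
wrist_force: [1.4, 0.8, 0.2]
opening: 0.0854
```

Emit:
{"fn": "send_rows", "kwargs": {"dp": [[1,3,-35],[1,3,-66],[1,3,-66],[1,3,-66],[1,3,-66]], "twist": [[0,0,0],[0,0,0],[0,0,0],[0,0,0],[0,0,0]], "hand": [1,1,1,0,0]}}

```text
time: 4.1
tool_pos: [0.4513, 0.1362, 0.0255]
tool_rot: [2.019, 2.401, 0.006]
wrist_force: [0.3, 0.6, -0.5]
opening: 0.0516
```

Emit:
{"fn": "send_rows", "kwargs": {"dp": [[0,0,0],[0,0,0],[0,0,0],[0,0,0]], "twist": [[0,0,0],[0,0,0],[0,0,0],[0,0,0]], "hand": [0,0,0,0]}}

```text
time: 4.6
tool_pos: [0.4513, 0.1363, 0.0255]
tool_rot: [2.019, 2.402, 0.006]
wrist_force: [-0.2, -0.2, 0.6]
opening: -0.0002
```

The fingers closed on nothing, so I look.

```bash
python3 - <<'E'
from h import *
print(sense()["opening"])
c=vision.camera("scene");a=c["img"][100:260,220:420]
d=vision.camera("wrist")["img"]
cv2.imwrite("pics/m1.png",np.vstack([cv2.resize(a,(640,400))[:,:,::-1][:300],cv2.resize(d,(480,300))[:,:,::-1].copy() if 0 else cv2.copyMakeBorder(cv2.resize(d,(480,300)),0,0,0,160,0)[...,::-1]]))
E
```

```text
-0.00024028275020975378
```

View pics/m1.png

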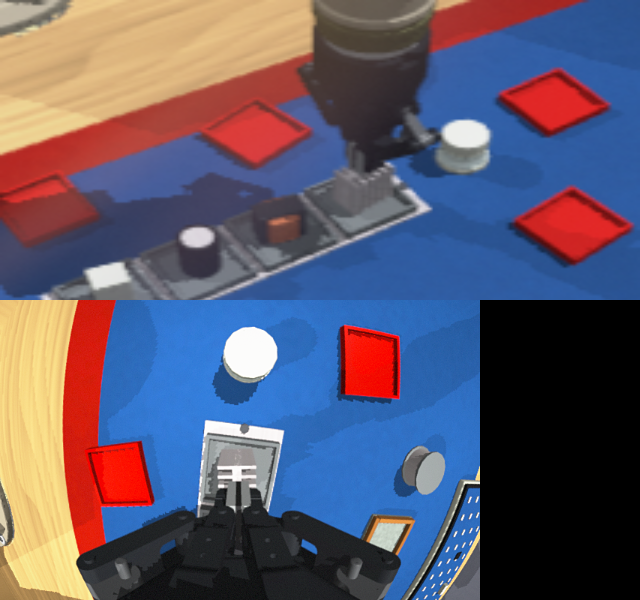

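```bash
python3 - <<'E'
from h import *
s=sense();print(s["tool_pos"],s["tool_rot"])
for n,f in(("wrist",wun),("scene",unproj)):
    c=vision.camera(n)
    for r in finder.regions_of(c,"heatsink")[:2]:
        p=f(c,r["region"]);zt=np.percentile(p[:,2],95);t=p[p[:,2]>zt-.005]
        print(n,round(r["confidence"],2),r["point"],zt.round(4),rect(t),rect(p),t.min(0),t.max(0))
    # gripper finger points: anything 0.04..0.11 high near tcp
    q=f(c,c["depth"]>0);m=(abs(q[:,0]-.45)<.06)&(abs(q[:,1]-.12)<.07)&(q[:,2]>.035)&(q[:,2]<.075);q=q[m]
    for z in(.04,.05,.06,.07):
        k=q[abs(q[:,2]-z)<.005]
        if len(k): print(z,len(k),k.min(0).round(3),k.max(0).round(3))
E
```

```text
[0.45122086 0.13625765 0.02539758] [2.01887301 2.40155594 0.00552079]
wrist 0.98 [317.4, 225.2] 0.0537 (array([447.9, 146.4]), array([25.7, 16.4]), 10.7) (array([446.2, 143.7]), array([30.7, 21.3]), 10.9) [0.43389314 0.13650765 0.04874714] [0.46183771 0.15639602 0.0663032 ]
0.04 556 [0.434 0.078 0.035] [0.464 0.157 0.045]
0.05 1381 [0.434 0.073 0.045] [0.465 0.156 0.055]
0.06 91 [0.438 0.14  0.061] [0.461 0.148 0.065]
0.07 521 [0.436 0.14  0.065] [0.463 0.148 0.075]
scene 0.56 [334.9, 176.9] 0.0546 (array([450.6, 136.6]), array([26.6, 36.9]), 13.7) (array([443.9, 140. ]), array([46.7, 58.6]), 46.4) [0.43960631 0.11855294 0.04962893] [0.4666501  0.15758513 0.06626755]
0.04 96 [0.439 0.05  0.035] [0.471 0.156 0.045]
0.05 199 [0.438 0.051 0.045] [0.471 0.159 0.055]
0.06 13 [0.447 0.12  0.055] [0.466 0.15  0.063]
0.07 35 [0.438 0.125 0.066] [0.465 0.146 0.075]
```

```bash
python3 - <<'E'
from h import *
o=[]
for n,x,y in(("side",296,199),("scene",335,175)):
    c=vision.camera(n);y0,x0=max(0,y-75),x-80
    o.append(cv2.resize(c["img"][y0:y0+110,x0:x0+150],(750,550)if 0 else (400,300),interpolation=2)[...,::-1])
    q=unproj(c,np.ones((400,640),bool));m=(abs(q[:,0]-.45)<.04)&(abs(q[:,1]-.135)<.03)
    h,_=np.histogram(q[m][:,2],np.arange(0,.16,.005));print(n,h)
    for z in np.arange(.05,.1,.005):
        k=q[m&(abs(q[:,2]-z)<.0025)]
        if len(k):print(z.round(3),len(k),k.min(0).round(3)[:2],k.max(0).round(3)[:2])
cv2.imwrite("pics/m2.png",np.hstack(o))
E
```

```text
side [63 82 63 10 26 21 28 23 29 39 41  7 15 17 22 23 20 24 22 20 45 58 75 53
 55 40 48 41 57 47 67]
0.05 63 [0.436 0.116] [0.467 0.154]
0.055 7 [0.445 0.115] [0.458 0.137]
0.06 11 [0.446 0.124] [0.465 0.133]
0.065 18 [0.44 0.12] [0.465 0.133]
0.07 16 [0.438 0.122] [0.465 0.136]
0.075 27 [0.438 0.12 ] [0.465 0.136]
0.08 19 [0.438 0.124] [0.465 0.136]
0.085 21 [0.437 0.122] [0.465 0.14 ]
0.09 27 [0.437 0.122] [0.466 0.14 ]
0.095 13 [0.438 0.121] [0.465 0.134]
scene [ 76 205 130  44  25  22  23  20  33  39  49   3   7  13  21  13  13  12
  13   6  19  38  48  30  28  41  29  28  26  24  27]
0.05 45 [0.441 0.118] [0.466 0.158]
0.055 30 [0.439 0.119] [0.466 0.156]
0.06 1 [0.458 0.128] [0.458 0.128]
0.065 11 [0.446 0.125] [0.463 0.141]
0.07 17 [0.439 0.126] [0.464 0.146]
0.075 15 [0.439 0.126] [0.464 0.145]
0.08 19 [0.436 0.126] [0.465 0.14 ]
0.085 11 [0.448 0.124] [0.466 0.137]
0.09 11 [0.447 0.124] [0.463 0.134]
0.095 10 [0.444 0.125] [0.464 0.133]
```

View pics/m2.png

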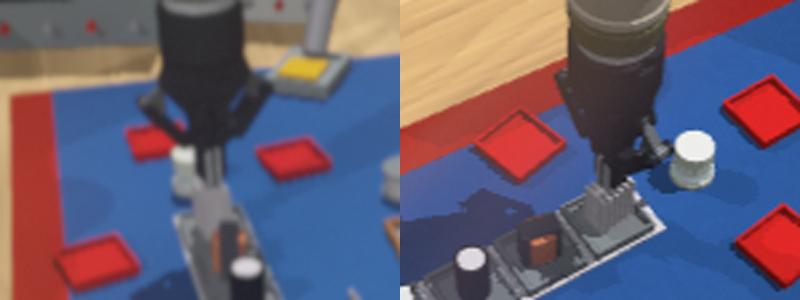

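The cameras put the shut fingertips at about z = 0.058, yet the state says 0.0255. I open the fingers and check again before going lower.

Emit:
{"fn": "send_rows", "kwargs": {"dp": [[0,0,0],[0,0,0],[0,0,0],[0,0,0]], "twist": [[0,0,0],[0,0,0],[0,0,0],[0,0,0]], "hand": [1,1,1,1]}}

```text
time: 5.5
tool_pos: [0.4513, 0.1362, 0.0254]
tool_rot: [2.019, 2.401, 0.006]
wrist_force: [0.1, -0.6, -0.6]
opening: 0.0721
```

```bash
python3 - <<'E'
from h import *
s=sense();print(s["tool_pos"],s["opening"])
c=vision.camera("side");o=[]
y0,x0=110,220
o.append(cv2.resize(c["img"][y0:y0+120,x0:x0+160],(800,600),interpolation=2)[...,::-1])
cv2.imwrite("pics/m3.png",o[0])
for n,f in(("side",unproj),("scene",unproj),("wrist",wun)):
    c=vision.camera(n)
    q=f(c,c["depth"]>0);m=(abs(q[:,0]-.45)<.065)&(abs(q[:,0]-.45)>.036)&(abs(q[:,1]-.135)<.025)
    print(n,np.histogram(q[m][:,2],np.arange(0,.12,.005))[0])
E
```

```text
[0.45128628 0.13620868 0.02542082] 0.07213704952036226
side [157   0   0   0   0   0   0   0   0   0   0   0   0   9  17  24  25  27
  26  29  29  18  36]
scene [316  22   0   0   0   0   0   0   0   0   0   0   0   1  12  19  27  23
  28  24  22  19   9]
wrist [5490    0    0    0    0    0    0    0    0    0    0    0    0    1
  248  440  522  566  655  674  531  590  382]
```

View pics/m3.png

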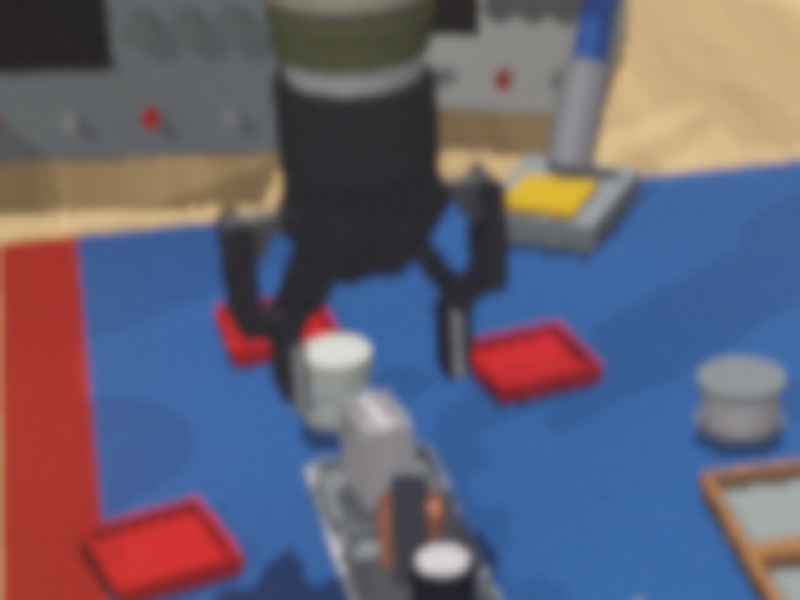

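All three cameras agree. The true fingertips are about 33 mm above the reported z, so I aim at a reported z of −0.013 and watch the force.

Emit:
{"fn": "send_rows", "kwargs": {"dp": [[0,0,-12],[0,0,-24],[0,0,-30],[0,0,-36],[0,0,-38]], "twist": [[0,0,0],[0,0,0],[0,0,0],[0,0,0],[0,0,0]], "hand": [1,1,1,1,1]}}

```text
time: 6.32
tool_pos: [0.451, 0.1362, -0.0131]
tool_rot: [2.019, 2.402, 0.005]
wrist_force: [0.1, -0.5, 0.4]
opening: 0.0855
```

Emit:
{"fn": "send_rows", "kwargs": {"dp": [[0,0,0],[0,0,0],[0,0,0],[0,0,0],[0,0,0]], "twist": [[0,0,0],[0,0,0],[0,0,0],[0,0,0],[0,0,0]], "hand": [0,0,0,0,0]}}

```text
time: 6.95
tool_pos: [0.4514, 0.1363, -0.0127]
tool_rot: [2.019, 2.401, 0.006]
wrist_force: [0.3, 0.7, 3.5]
opening: 0.0255
```

Gripped, with an opening of 25.5 mm. Next I carry it to the rightmost pocket at (641.5, −146).

Emit:
{"fn": "send_rows", "kwargs": {"dp": [[0,0,40],[0,0,80],[28,-42,80],[60,-90,80],[92,-138,80]], "twist": [[0,0,0],[0,0,0],[0,0,-2],[0,0,-4],[0,0,-6]], "hand": [0,0,0,0,0]}}

```text
time: 7.58
tool_pos: [0.5442, -0.0029, 0.0674]
tool_rot: [2.142, 2.292, 0.006]
wrist_force: [1.0, 0.7, -1.1]
opening: 0.0252
```

Emit:
{"fn": "send_rows", "kwargs": {"dp": [[30,-45,0],[60,-90,0],[90,-135,0],[105,-150,0],[105,-150,0]], "twist": [[0,0,-2],[0,0,-4],[0,0,-4],[0,0,-4],[0,0,-4]], "hand": [0,0,0,0,0]}}

```text
time: 8.2
tool_pos: [0.6496, -0.1545, 0.0663]
tool_rot: [2.223, 2.214, 0.005]
wrist_force: [-0.0, 0.6, -0.0]
opening: 0.0253
```

```bash
python3 - <<'E'
from h import *
for n,f in(("scene",unproj),("side",unproj),("wrist",wun)):
    c=vision.camera(n)
    for r in finder.regions_of(c,"heatsink")[:1]:
        p=f(c,r["region"]);print(n,round(r["confidence"],2),np.round(r["point"]),p.min(0).round(3),p.max(0).round(3),np.percentile(p,[3,97],0).round(3).tolist())
    for r in finder.regions_of(c,"refit_rack")[:1]:
        p=f(c,r["region"]);p=p[(p[:,0]>.58)&(p[:,2]<.02)]
        print("rack",rect(p) if len(p)>9 else 0)
    if n=="wrist": cv2.imwrite("pics/w2.png",c["img"][...,::-1])
E
```

```text
scene 0.67 [250. 291.] [ 0.615 -0.171  0.004] [ 0.672 -0.158  0.166] [[0.634, -0.171, 0.077], [0.663, -0.163, 0.135]]
rack (array([640. , -37.2]), array([297.8,  75.8]), 90.0)
side 0.57 [420. 228.] [ 0.634 -0.173  0.   ] [ 0.702 -0.054  0.134] [[0.635, -0.172, 0.088], [0.66, -0.14, 0.132]]
rack (array([648.8, -30.6]), array([320.3,  83.1]), 89.1)
wrist 0.91 [319. 275.] [ 0.621 -0.276  0.001] [ 0.677 -0.133  0.136] [[0.636, -0.168, 0.095], [0.66, -0.133, 0.134]]
rack (array([642.4, -86.8]), array([201.4,  72.5]), 89.6)
```

View pics/w2.png

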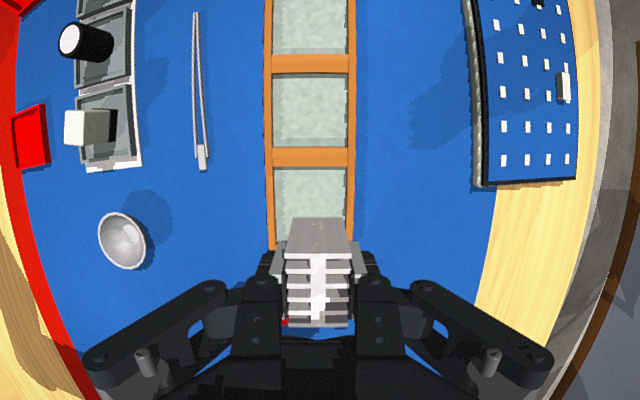

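The heatsink hangs square in the fingers with its underside at about 0.087, above the bottom pocket in the picture (312,205). I shift by (−8, +8) and lower it.

Emit:
{"fn": "send_rows", "kwargs": {"dp": [[-8,8,-25],[-8,8,-60],[-8,8,-74],[-8,8,-81],[-8,8,-82]], "twist": [[0,0,0],[0,0,0],[0,0,0],[0,0,0],[0,0,0]], "hand": [0,0,0,0,0]}}

```text
time: 9.28
tool_pos: [0.6414, -0.1445, -0.0138]
tool_rot: [2.219, 2.216, 0.006]
wrist_force: [-0.2, -1.1, -0.4]
opening: 0.025
```

Emit:
{"fn": "send_rows", "kwargs": {"dp": [[0,0,0],[0,0,0],[0,0,0],[0,0,0],[0,0,10]], "twist": [[0,0,0],[0,0,0],[0,0,0],[0,0,0],[0,0,0]], "hand": [0,1,1,1,1]}}

```text
time: 9.9
tool_pos: [0.6406, -0.1442, -0.0043]
tool_rot: [2.22, 2.217, 0.005]
wrist_force: [-1.0, -0.4, 0.9]
opening: 0.0858
```

Emit:
{"fn": "send_rows", "kwargs": {"dp": [[0,0,50],[0,0,90],[-40,44,90],[-80,88,90],[-120,132,90]], "twist": [[0,0,0],[0,0,0],[0,0,-2],[0,0,-5],[0,0,-8]], "hand": [1,1,1,1,1]}}

```text
time: 10.52
tool_pos: [0.5197, -0.0111, 0.0866]
tool_rot: [2.371, 2.053, 0.006]
wrist_force: [0.2, 0.4, 1.6]
opening: 0.0857
```

Emit:
{"fn": "send_rows", "kwargs": {"dp": [[-30,35,0],[-64,72,0],[-66,75,0],[-66,75,-20],[-66,75,-30]], "twist": [[0,0,0],[0,0,0],[0,0,0],[0,0,0],[0,0,0]], "hand": [1,1,1,1,1]}}

```text
time: 11.15
tool_pos: [0.4543, 0.0636, 0.0565]
tool_rot: [2.371, 2.053, 0.007]
wrist_force: [0.2, -0.2, -0.1]
opening: 0.0853
```

```bash
python3 - <<'E'
from h import *
s=sense();print(s["tool_pos"],s["tool_rot"])
for n,f in(("scene",unproj),("wrist",wun)):
    c=vision.camera(n)
    for l in("heatsink","transformer","capacitor","relay"):
      for r in finder.regions_of(c,l)[:1]:
        p=f(c,r["region"]);zt=np.percentile(p[:,2],95);t=p[p[:,2]>zt-.005]
        print(n,l,round(r["confidence"],2),np.round(r["point"]),zt.round(4),rect(t))
E
```

```text
[0.45431192 0.0635654  0.05652704] [2.37067457 2.05259394 0.0069821 ]
scene heatsink 0.79 [265. 298.] 0.0515 (array([ 645.8, -143.6]), array([19.5, 35.9]), 0.9)
scene transformer 0.67 [308. 187.] 0.05 (array([470.7,  57.1]), array([25.6, 60.1]), 84.2)
scene relay 0.58 [253. 215.] 0.0556 (array([464.1, -75.2]), array([26.2, 24.7]), 82.3)
wrist heatsink 0.34 [318. 221.] 0.049 (array([454.2,  62.6]), array([36.3, 27.8]), 80.5)
wrist transformer 0.79 [318. 223.] 0.049 (array([454.2,  62.6]), array([36.3, 27.8]), 80.4)
wrist capacitor 0.73 [334. 306.] 0.0542 (array([458.1,  -4.1]), array([30. , 28.8]), 74.5)
```

The heatsink stands in its pocket with its top at 0.0515 and y = −144. The transformer is right below at (454, 63), yaw −9.6°.

Emit:
{"fn": "send_rows", "kwargs": {"dp": [[0,-1,-30],[0,-1,-60],[0,-1,-69],[0,-1,-70],[0,-1,-70]], "twist": [[0,0,-1],[0,0,-1],[0,0,-1],[0,0,-1],[0,0,-1]], "hand": [1,1,1,1,0]}}

```text
time: 12.28
tool_pos: [0.4551, 0.0627, -0.0122]
tool_rot: [2.388, 2.031, 0.009]
wrist_force: [0.3, -1.1, 0.1]
opening: 0.0697
```

Emit:
{"fn": "send_rows", "kwargs": {"dp": [[0,0,0],[0,0,0],[0,0,0],[0,0,0],[0,0,20]], "twist": [[0,0,0],[0,0,0],[0,0,0],[0,0,0],[0,0,0]], "hand": [0,0,0,0,0]}}

```text
time: 12.9
tool_pos: [0.4536, 0.0628, 0.0072]
tool_rot: [2.389, 2.033, 0.006]
wrist_force: [-0.3, 0.3, -0.8]
opening: 0.029
```

Emit:
{"fn": "send_rows", "kwargs": {"dp": [[0,0,40],[0,0,70],[40,-30,75],[85,-63,75],[130,-96,75]], "twist": [[0,0,0],[0,0,0],[0,0,3],[0,0,6],[0,0,9]], "hand": [0,0,0,0,0]}}

```text
time: 13.52
tool_pos: [0.585, -0.0341, 0.0826]
tool_rot: [2.22, 2.216, 0.007]
wrist_force: [0.1, 0.6, 0.3]
opening: 0.0293
```

Emit:
{"fn": "send_rows", "kwargs": {"dp": [[40,-30,0],[58,-42,0],[58,-42,-15],[58,-42,-35],[58,-42,-50]], "twist": [[0,0,0],[0,0,0],[0,0,0],[0,0,0],[0,0,0]], "hand": [0,0,0,0,0]}}

```text
time: 14.15
tool_pos: [0.6409, -0.075, 0.0307]
tool_rot: [2.221, 2.219, 0.005]
wrist_force: [0.8, -0.1, -0.7]
opening: 0.0293
```

Emit:
{"fn": "send_rows", "kwargs": {"dp": [[0,0,-25],[0,0,-40],[0,0,-46],[0,0,-46],[0,0,-46]], "twist": [[0,0,0],[0,0,0],[0,0,0],[0,0,0],[0,0,0]], "hand": [0,0,0,0,0.5]}}

```text
time: 14.78
tool_pos: [0.6415, -0.075, -0.0146]
tool_rot: [2.22, 2.218, 0.006]
wrist_force: [-0.0, 1.0, -0.3]
opening: 0.0425
```

Emit:
{"fn": "send_rows", "kwargs": {"dp": [[0,0,0],[0,0,0],[0,0,0],[0,0,40],[0,0,90]], "twist": [[0,0,0],[0,0,0],[0,0,0],[0,0,0],[0,0,0]], "hand": [1,1,1,1,1]}}

```text
time: 15.4
tool_pos: [0.6401, -0.0747, 0.0747]
tool_rot: [2.222, 2.22, 0.003]
wrist_force: [1.1, -0.6, -0.5]
opening: 0.0856
```

Next is the capacitor at (458, −4.5). It is round, so its yaw does not matter.

Emit:
{"fn": "send_rows", "kwargs": {"dp": [[-50,18,10],[-105,38,10],[-150,58,10],[-181,70,0],[-181,70,-18]], "twist": [[0,0,0],[0,0,0],[0,0,0],[0,0,0],[0,0,0]], "hand": [1,1,1,1,1]}}

```text
time: 16.02
tool_pos: [0.4569, -0.0037, 0.0571]
tool_rot: [2.221, 2.221, 0.003]
wrist_force: [1.9, -1.1, -0.1]
opening: 0.0852
```

```bash
python3 - <<'E'
from h import *
s=sense();print(s["tool_pos"],s["tool_rot"])
for n,f in(("scene",unproj),("wrist",wun)):
    c=vision.camera(n)
    for l in("heatsink","transformer","capacitor","relay"):
      for r in finder.regions_of(c,l)[:1]:
        p=f(c,r["region"]);zt=np.percentile(p[:,2],95);t=p[p[:,2]>zt-.005]
        print(n,l,round(r["confidence"],2),np.round(r["point"]),zt.round(4),rect(t))
E
```

```text
[ 0.45690183 -0.00374464  0.05706252] [2.22099911 2.22113996 0.00316571]
scene heatsink 0.77 [265. 297.] 0.0518 (array([ 645.9, -144. ]), array([20.4, 35. ]), 1.2)
scene transformer 0.9 [293. 280.] 0.047 (array([639.7, -73.5]), array([36. , 24.5]), 84.6)
scene capacitor 0.69 [282. 202.] 0.0557 (array([473.1, -11.6]), array([22.7, 62.8]), 73.5)
scene relay 0.54 [254. 217.] 0.0554 (array([463.9, -75.3]), array([26.6, 23. ]), 80.1)
wrist heatsink 0.41 [482. 358.] 0.1561 (array([521.3, -17.1]), array([0.4, 1. ]), 41.4)
wrist transformer 0.64 [517. 280.] 0.0454 (array([590.7, -33. ]), array([ 20.5, 157. ]), 57.6)
wrist capacitor 0.64 [317. 223.] 0.0544 (array([458.1,  -4. ]), array([28.8, 28.9]), 38.7)
wrist relay 0.6 [322. 312.] 0.0548 (array([468.8, -43.3]), array([93.9, 24.1]), 81.0)
```

The transformer is placed at (640, −73.5) with its top at 0.047. Now I grip the capacitor.

Emit:
{"fn": "send_rows", "kwargs": {"dp": [[1,0,-30],[1,0,-60],[1,0,-69],[1,0,-70],[1,0,-70]], "twist": [[0,0,0],[0,0,0],[0,0,0],[0,0,0],[0,0,0]], "hand": [1,1,1,1,0]}}

```text
time: 17.15
tool_pos: [0.4616, -0.0051, -0.0121]
tool_rot: [2.221, 2.218, 0.005]
wrist_force: [0.8, -0.2, -0.4]
opening: 0.0698
```

Emit:
{"fn": "send_rows", "kwargs": {"dp": [[0,0,0],[0,0,0],[0,0,0],[0,0,0],[0,0,20]], "twist": [[0,0,0],[0,0,0],[0,0,0],[0,0,0],[0,0,0]], "hand": [0,0,0,0,0]}}

```text
time: 17.77
tool_pos: [0.4604, -0.0049, 0.0074]
tool_rot: [2.223, 2.22, 0.003]
wrist_force: [0.7, 0.2, -0.2]
opening: 0.0286
```

Emit:
{"fn": "send_rows", "kwargs": {"dp": [[0,0,40],[0,0,70],[45,0,75],[95,0,75],[140,0,75]], "twist": [[0,0,0],[0,0,0],[0,0,0],[0,0,0],[0,0,0]], "hand": [0,0,0,0,0]}}

```text
time: 18.4
tool_pos: [0.6023, -0.0049, 0.0831]
tool_rot: [2.222, 2.219, 0.004]
wrist_force: [0.0, 0.4, 0.2]
opening: 0.0288
```

Emit:
{"fn": "send_rows", "kwargs": {"dp": [[41,-1,0],[41,-1,0],[41,-1,-15],[41,-1,-35],[41,-1,-50]], "twist": [[0,0,0],[0,0,0],[0,0,0],[0,0,0],[0,0,0]], "hand": [0,0,0,0,0]}}

```text
time: 19.02
tool_pos: [0.641, -0.0057, 0.0315]
tool_rot: [-2.222, -2.22, -0.002]
wrist_force: [0.1, -0.1, -1.2]
opening: 0.0286
```

Emit:
{"fn": "send_rows", "kwargs": {"dp": [[0,0,-25],[0,0,-40],[0,0,-47],[0,0,-47],[0,0,-47]], "twist": [[0,0,0],[0,0,0],[0,0,0],[0,0,0],[0,0,0]], "hand": [0,0,0,0,0.5]}}

```text
time: 19.65
tool_pos: [0.6414, -0.0057, -0.0146]
tool_rot: [2.222, 2.22, 0.003]
wrist_force: [1.0, -0.1, 0.4]
opening: 0.0424
```

Emit:
{"fn": "send_rows", "kwargs": {"dp": [[0,0,0],[0,0,0],[0,0,0],[0,0,40],[0,0,90]], "twist": [[0,0,0],[0,0,0],[0,0,0],[0,0,0],[0,0,0]], "hand": [1,1,1,1,1]}}

```text
time: 20.27
tool_pos: [0.64, -0.0055, 0.0746]
tool_rot: [-2.221, -2.218, 0.001]
wrist_force: [1.1, 0.2, -0.6]
opening: 0.0855
```

Next is the relay at (463.5, −75.5), yaw −10°.

Emit:
{"fn": "send_rows", "kwargs": {"dp": [[-50,-18,10],[-105,-38,10],[-150,-58,10],[-176,-70,0],[-176,-70,-18]], "twist": [[0,0,-3],[0,0,-6],[0,0,-9.5],[0,0,-9.5],[0,0,-9.5]], "hand": [1,1,1,1,1]}}

```text
time: 20.9
tool_pos: [0.4626, -0.0763, 0.0571]
tool_rot: [-2.4, -2.025, -0.0]
wrist_force: [0.1, -0.3, -0.2]
opening: 0.0857
```

```bash
python3 - <<'E'
from h import *
s=sense();print(s["tool_pos"],s["tool_rot"])
for n,f in(("scene",unproj),("wrist",wun)):
    c=vision.camera(n)
    for l in("heatsink","transformer","capacitor","relay"):
      for r in finder.regions_of(c,l)[:1]:
        p=f(c,r["region"]);zt=np.percentile(p[:,2],95);t=p[p[:,2]>zt-.005]
        print(n,l,round(r["confidence"],2),np.round(r["point"]),zt.round(4),rect(t))
E
```

```text
[ 0.46262048 -0.0762823   0.05711054] [-2.40004163e+00 -2.02483806e+00 -2.46950580e-04]
scene heatsink 0.53 [266. 297.] 0.0516 (array([ 642.8, -143.5]), array([35.7, 25.9]), 89.3)
scene transformer 0.66 [292. 278.] 0.0472 (array([641.8, -74.2]), array([27.8, 34.6]), 3.3)
scene capacitor 0.72 [324. 261.] 0.0531 (array([640.1,  -4.3]), array([26.8, 27.5]), 60.0)
scene relay 0.59 [252. 221.] 0.0565 (array([486.5, -88.5]), array([10.5, 59.9]), 89.0)
wrist heatsink 0.93 [532. 260.] 0.0504 (array([ 642.4, -144.5]), array([37.2, 27.8]), 89.7)
wrist transformer 0.78 [530. 180.] 0.0456 (array([639.1, -74.9]), array([28.6, 36.9]), 2.5)
wrist capacitor 0.69 [531.  92.] 0.051 (array([639.2,  -4.9]), array([29.9, 29.9]), 48.1)
wrist relay 0.97 [315. 225.] 0.055 (array([463.3, -75.7]), array([27.3, 22.9]), 81.3)
```

Emit:
{"fn": "send_rows", "kwargs": {"dp": [[1,0,-30],[1,0,-60],[1,0,-69],[1,0,-70],[1,0,-70]], "twist": [[0,0,0],[0,0,0],[0,0,0],[0,0,0],[0,0,0]], "hand": [1,1,1,1,0]}}

```text
time: 22.02
tool_pos: [0.4665, -0.0758, -0.0121]
tool_rot: [-2.398, -2.029, -0.002]
wrist_force: [-0.1, -0.1, 1.1]
opening: 0.0696
```

Emit:
{"fn": "send_rows", "kwargs": {"dp": [[0,0,0],[0,0,0],[0,0,0],[0,0,0],[0,0,20]], "twist": [[0,0,0],[0,0,0],[0,0,0],[0,0,0],[0,0,0]], "hand": [0,0,0,0,0]}}

```text
time: 22.65
tool_pos: [0.4651, -0.0753, 0.0071]
tool_rot: [-2.396, -2.027, 0.001]
wrist_force: [0.4, -0.4, -0.9]
opening: 0.0232
```

Emit:
{"fn": "send_rows", "kwargs": {"dp": [[0,0,40],[0,0,70],[38,30,75],[80,63,75],[120,95,75]], "twist": [[0,0,0],[0,0,0],[0,0,3],[0,0,6],[0,0,9]], "hand": [0,0,0,0,0]}}

```text
time: 23.28
tool_pos: [0.5863, 0.0205, 0.0822]
tool_rot: [-2.229, -2.21, 0.001]
wrist_force: [-0.2, -0.8, 0.6]
opening: 0.0232
```

Emit:
{"fn": "send_rows", "kwargs": {"dp": [[38,30,0],[56,44,0],[56,44,-15],[56,44,-35],[56,44,-50]], "twist": [[0,0,0],[0,0,0],[0,0,0],[0,0,0],[0,0,0]], "hand": [0,0,0,0,0]}}

```text
time: 23.9
tool_pos: [0.6403, 0.0639, 0.0302]
tool_rot: [-2.228, -2.208, 0.004]
wrist_force: [0.2, -0.3, 0.5]
opening: 0.0231
```

Emit:
{"fn": "send_rows", "kwargs": {"dp": [[0,0,-25],[0,0,-40],[0,0,-46],[0,0,-46],[0,0,-46]], "twist": [[0,0,0],[0,0,0],[0,0,0],[0,0,0],[0,0,0]], "hand": [0,0,0,0,0.5]}}

```text
time: 24.52
tool_pos: [0.6406, 0.0636, -0.015]
tool_rot: [-2.229, -2.208, 0.003]
wrist_force: [-0.1, 0.4, 0.0]
opening: 0.0404
```

Emit:
{"fn": "send_rows", "kwargs": {"dp": [[0,0,0],[0,0,0],[0,0,0],[0,0,40],[0,0,90]], "twist": [[0,0,0],[0,0,0],[0,0,0],[0,0,0],[0,0,0]], "hand": [1,1,1,1,1]}}

```text
time: 25.15
tool_pos: [0.6392, 0.0637, 0.0743]
tool_rot: [-2.227, -2.206, 0.007]
wrist_force: [1.2, -0.4, -0.2]
opening: 0.0853
```

Emit:
{"fn": "send_rows", "kwargs": {"dp": [[-40,0,30],[-90,0,60],[-140,0,80],[-170,0,80],[-170,0,80]], "twist": [[0,0,0],[0,0,0],[0,0,0],[0,0,0],[0,0,0]], "hand": [1,1,1,1,1]}}

```text
time: 25.78
tool_pos: [0.4672, 0.0639, 0.1549]
tool_rot: [-2.227, -2.207, 0.007]
wrist_force: [-0.0, -0.1, 0.4]
opening: 0.0853
```

```bash
python3 - <<'E'
from h import *
for n,f in(("scene",unproj),("wrist",wun)):
    c=vision.camera(n)
    if n=="scene":cv2.imwrite("pics/end.png",cv2.resize(c["img"][130:350,200:500],(800,587))[...,::-1])
    for l in("heatsink","transformer","capacitor","relay"):
      for r in finder.regions_of(c,l)[:1]:
        p=f(c,r["region"]);zt=np.percentile(p[:,2],95);t=p[p[:,2]>zt-.005]
        print(n,l,round(r["confidence"],2),np.round(r["point"]),zt.round(4),rect(t))
E
```

```text
scene heatsink 0.73 [264. 296.] 0.0516 (array([ 644.2, -143.6]), array([22.8, 36.5]), 2.8)
scene transformer 0.79 [294. 277.] 0.0472 (array([641.8, -73.4]), array([26.3, 35.9]), 1.2)
scene capacitor 0.6 [320. 261.] 0.0528 (array([639.3,  -3.9]), array([26.7, 30.3]), 59.6)
scene relay 0.73 [265. 295.] 0.0517 (array([ 643.8, -143.3]), array([23.7, 37.3]), 2.8)
wrist heatsink 0.36 [306. 245.] 0.0147 (array([457.1,  -6.9]), array([62.2, 63.5]), 2.1)
wrist transformer 0.68 [459. 284.] 0.0309 (array([644. , -57.2]), array([8.4, 1.6]), 5.9)
wrist capacitor 0.72 [467. 247.] 0.0511 (array([639.3,  -4.2]), array([27.8, 28.7]), 87.2)
wrist relay 0.89 [476. 193.] 0.0517 (array([637.9,  62.6]), array([23.7, 27.1]), 1.7)
```

View pics/end.png

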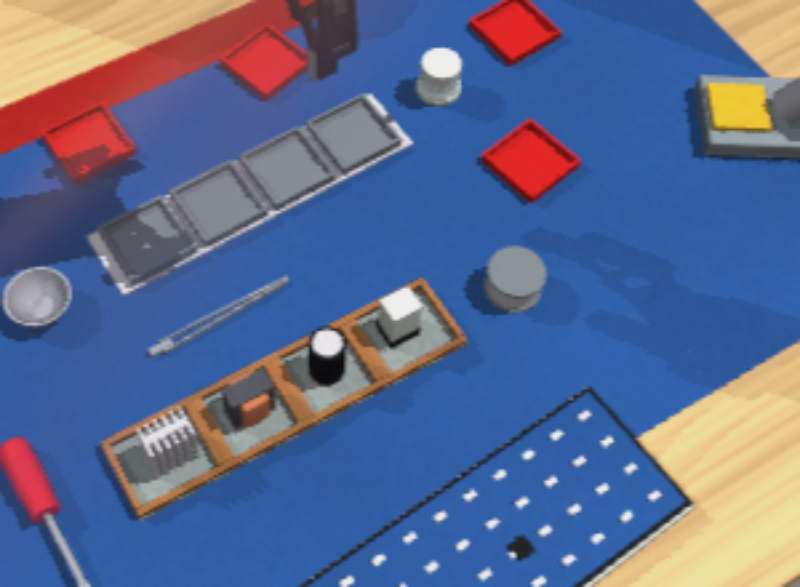

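All four stand in their pockets in reversed order: heatsink (165,440), transformer (248,395), capacitor (327,355) and relay (400,315). The gripper is clear of everything.

```bash
python3 -c "
from workcell import hand_in;print(hand_in())"
```

```text
the job is handed in; nothing more can be done
None
```

I moved all four parts to the rack in reverse order and handed the job in at about 26 s of the 93 s allowed. From the rightmost pocket leftwards they are heatsink, transformer, capacitor and relay.

**Last checks:** the final picture shows all four upright in their own pockets with the gripper clear. Measured centres are within about 4 mm of the pocket centres. The heights of their tops match parts standing on the pocket floor, allowing for the cameras reading about 2 mm high.

**What disagreed or failed:**
- **Reported tool height:** it was about 33 mm lower than the fingertips seen by all three cameras. My first grasp of the heatsink therefore closed on nothing, above the part and without disturbing it. I corrected for this offset in every later move.
- **Relay in the final check:** in the scene picture the network mistook the heatsink for the relay. I confirmed the relay from the wrist camera, at (638, 63) mm, and by eye.

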